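# Hold a spawn canister's bayonet lid at its vent marks

### The arm

A 6-joint arm with a two-finger parallel gripper is mounted at the origin on the work surface. World frame = base frame: x ahead of the robot, y to its left, z up, the work surface at z = 0. Lengths are in m, angles in rad, forces in N, time in s.
With the tool pointing down it reaches from about 0.35 to 0.975 m from the base axis. Payload 4.9 kg.
Tool frame: the origin (TCP) lies at the very end of the fingers, on their centre line; the grasp point (between the pads) lies 19 mm behind it; z points along the fingers, y is the line along which they close (so a half turn about z gives the same grasp; the last joint's range is limited). The gripper opens to 85 mm and grips with 20 to 120 N. Pads are 22 mm wide; open, the fingers measure 114 mm over their backs; the gripper's body (76 mm by 85 mm) begins 54 mm behind the grasp point. The pads swing forward as they close: fully open they stand 13 mm farther back than shut.
Start: joints at [1.23, 0.053, 1.613, -0, 1.476, -0.119], TCP at [0.137, 0.61, 0.231] pointing down, gripper open.
Joint ranges: [-3.01, 3.01], [-1.01, 2.22], [0.06, 2.58], [-1.02, 4.17], [0.09, 2.62], [-3.14, 3.14]. Speed limits (rad/s): [2.57, 2.57, 3.14, 3.14, 3.14, 3.14].

### API

Orientations are given as a rotation vector (axis times angle).
In Python, from station import ctrl gives the robot as it stands. The module is installed in compiled form; this text tells all that it offers.
- The arm moves only by the tool jog_arm, never from a script. Its argument "steps" is a list of rows, each an object with "delta_rot": the turn, a rotation vector about the tool's x, y, z in degrees, a list of three; "linear": the shift along the tool's x, y, z in m, a list of three; "grip": the finger opening in m, from 0 to 0.0854. In form: [{"delta_rot": [rx, ry, rz], "linear": [x, y, z], "grip": grip}, ...]. A call has 1 to 10 rows; each row shifts and turns the commanded pose from where the row before left it, along the tool's axes as they then stand; what a row does not reach is not made up. A row lasts 1/10 s, in which the tool goes at most 50 mm and 8.59 degrees, less where a joint would pass 70% of its speed; a pose out of reach is approached as far as the arm can. A call with a gripper value outside its range is refused whole. The fingers move at their own pace and stop on an object; "newtons" is the grip in N (left out, the last holds). Time passes only in rows, so rows that do not move let the fingers close. It gives the time, the measured TCP pose, the force, the opening and the grip force at its end, in the units of the state.
- ctrl.get_obs(): the state, without advancing time (a new reading comes with each control period).
- ctrl.get_image(name): name is "scene" or "top"; returns (picture, depth): 400x640x3 uint8, red, green, blue; 400x640 float32, m along the optical axis (not along the pixel's ray), 0 where there is no reading.
- ctrl.camera_info(name): a dict with "camera_matrix" (3x3 intrinsics, pixels), "R" (3x3) and "t" (3): a world point X has camera coordinates R X + t. Camera axes: x right, y down, z forward; pixel columns grow to the right and rows downward; lengths in m; the calibration is good to about 2 mm. A picture is of the moment at which its call begins. camera_info takes no time and is no camera call.
- ctrl.finish_job(): hands the job in; it is judged then, once.
The state is a dict: "t": time; "q": joint angles; "dq": joint speeds; "effort": joint torques, N m; "tool_pos": TCP position; "tool_rot": TCP orientation; "contact_force": force on the tool from outside, world axes, zero at the start; "wrist_torque": the same for the moment, N m; "opening": finger opening in m; "grip_force": force on a finger pad.
Only numpy, scipy, OpenCV 4.12 (cv2) and the standard library are available. Lean on these libraries where they do the work, as an engineer would, in place of code of your own. Each camera call takes 0.05 s, during which the arm holds its last target. There are 200 camera calls.

### The job

Fit the loose black bayonet lid on the clamped spawn canister: lower its two lugs through the slots in the neck until the lid sits down, then twist it clockwise (seen from above) against the spring, only half-way, until its handle bar points at the green vent marks, stopping short of the red spring catch. Finish while still holding the lid by its bar at the green marks, because it springs back if let go; leave the spray bottle, jar and brush alone.

Things in the scene. Friction and masses are not known exactly. Their poses are not given: they have to be found in the camera images.
- canister: Tan canister, 120 mm across, 140 mm tall, fixed on a 150 x 150 x 12 mm plate; white neck on top, outside radius 55 mm. Origin: centre of the plate's underside; z up; x axis towards a green vent mark. Lid bar angle about z from x (counterclockwise from above +): +0.90 rad to enter, 0 at the green marks, about -0.4 touches the catch, -0.95 locked. All but the catch repeats after a half turn.
- mouth (a point): Centre of the neck at its top face, 140 mm above the bench. A ledge, 6 mm thick and flush with the top, leaves a bore of radius 29.5 mm. Under it the lugs have a free channel out to radius 40 mm and down to 22 mm below the top. From the slots a stop prevents turning counterclockwise; clockwise the lugs go under the ledge.
- slot (a point): One of the two entry slots in the ledge, at its middle, 35 mm from the neck's axis at the height of the top face; the other is opposite. Each is 0.60 rad (about 20 mm) wide and reaches out to 40 mm from the axis. A black mark on the rim stands beside each.
- vent (a point): One of the two green vent marks on the neck's rim, 50 mm from the axis at the height of the top face, on the canister's +x axis; the other is opposite. 0.90 rad clockwise of the slots.
- catch_head (a point): Red head of the spring catch, 12 mm across, standing out of the neck's side 58 mm from the axis and 12 mm below the top face, at -0.67 rad in the canister's frame.
- lid: Loose 120 g lid; a half turn gives the same lid. Origin: underside centre of its plug; x along handle bar and lugs. Plug radius 26 mm, 0-15.5 high; 2 lugs 12 wide, 7 high, reaching 36.5 mm along +x, -x; black flange radius 42, 15.5-21.5 high; bar with yellow ends 64 long, 14 thick, 21.5-49.5 high. Seated, the flange lies on the neck, origin 15.5 mm below mouth; 2.5 mm free play up.
- pad: Fixed blue pad, 150 x 150 x 6 mm, on which the lid lies at first, plug down. Origin: centre of its underside.
- ring (a joint): Turn of the sprung orange ring in the neck, rad, 0 at rest, growing as the lugs push it clockwise after about 0.1 rad of play; about 0.78 with the lid's bar at the green marks; end at 1.75. Its spring pushes back with 0.03 N m at rest, 0.09 N m at the green marks: enough to turn back a lid that is let go.
- catch (a joint): Outward travel of the red spring catch in the canister's neck, m, 0 at rest. A lug pushes it out by about 1.5 mm if the lid is turned about 0.4 rad clockwise past the green marks; that is the beginning of the lock click.
- spray: Bystander: loose white bottle with blue cap, 60 mm across, 170 mm tall. Origin: centre of its underside.
- jar: Bystander: loose amber jar with black cap, 80 mm across, 120 mm tall. Origin: centre of its underside.
- brush: Bystander: loose hand brush lying on the bench along its x axis. Origin: under its middle.
Things that resemble listed ones, but are neither listed nor needed, are in the scene too. Leave any blue look-alike of the lid alone.

How it is judged:
By the outcome, as a careful person would: the job done as asked, in the order asked, and still so for the second after the job is handed in, while the arm keeps its last pose, push and grip.
It also fails if it takes over 45 s, if anything falls off the work surface, if the arm or the gripper's body presses on something with over 40 N, if the wrist force passes 120 N, or if a joint passes its speed limit or range.

## Working session

There is one attempt and no reset: what is moved stays moved. The work goes in short steps, Python scripts to look and compute and a tool call to move; the robot and the scene stay as the last step left them, time stands still between calls to the robot, and variables do not carry over. Pictures are saved under pics/ and viewed, at most 10 in all, crops included, and the job is handed in when it is done.

Besides the shell and the picture viewer there is one more tool, called after "Emit:" by a JSON object that holds its "op" and its "data", one argument or row to a line. jog_arm: Moves the arm, as the interface text tells. Its arguments: {"type":"object","properties":{"steps":{"type":"array"},"newtons":{"type":"number"}},"required":["steps"]}

```bash
mkdir -p pics
cat > h.py <<'E'
import numpy as np, cv2
from station import ctrl
def grab(n):
    p,d=ctrl.get_image(n); np.savez(f'{n}.npz',p=p,d=d); return p,d
def pts(n,d):
    c=ctrl.camera_info(n);K=np.array(c['camera_matrix']);R=np.array(c['R']);t=np.array(c['t'])
    v,u=np.mgrid[:400,:640]; r=np.stack([u,v,np.ones_like(u)],-1)@np.linalg.inv(K).T
    return (r*d[...,None]-t)@R
def ray(n,u,v,z):
    c=ctrl.camera_info(n);K=np.array(c['camera_matrix']);R=np.array(c['R']);t=np.array(c['t'])
    o=-R.T@t; r=R.T@np.linalg.inv(K)@[u,v,1]; return o+r*(z-o[2])/r[2]
E
python3 - <<'E'
from h import *
for n in('scene','top'):
    p,d=grab(n); cv2.imwrite(f'pics/{n}0.png',p[...,::-1]); c=ctrl.camera_info(n); print(n,np.round(-np.array(c['R']).T@c['t'],3),c['camera_matrix'][0])
o=ctrl.get_obs(); print(o)
E
```

```text
scene [1.235 0.464 0.799] [377.24059678   0.         313.92879416]
top [0.494 0.109 1.297] [444.9208925    0.         324.31411359]
{'t': 0.1, 'q': array([ 1.23002236e+00,  5.32986853e-02,  1.61417600e+00, -5.65812548e-06,
        1.47599704e+00, -1.19004090e-01]), 'dq': array([ 7.04156249e-05, -1.48521651e-03, -2.46732231e-03,  1.27367618e-03,
       -1.10807631e-04, -2.89419980e-04]), 'effort': array([-7.98488963e-05, -3.94906032e+01, -3.71361172e+01, -1.68895062e-04,
        4.01339319e-03, -2.73513265e-06]), 'tool_pos': array([0.1372842 , 0.60915059, 0.23016956]), 'tool_rot': array([-3.47594110e-01, -3.12187744e+00,  2.87561050e-03]), 'contact_force': array([-0.38651882, -0.11488325, -0.5230063 ]), 'wrist_torque': array([ 0.01974503, -0.05034349, -0.0410875 ]), 'grip_force': 0.0, 'opening': 0.08520610224962406}
```

View pics/top0.png

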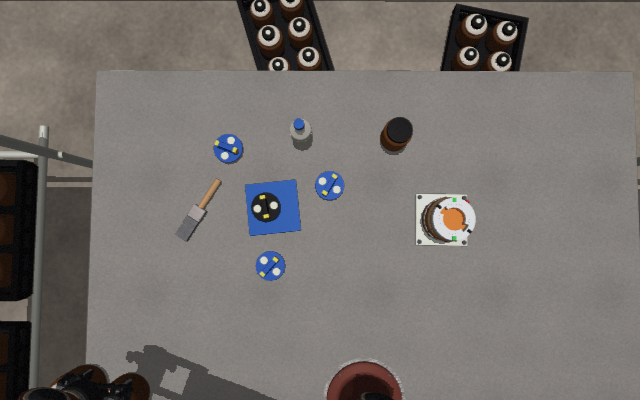

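View pics/scene0.png

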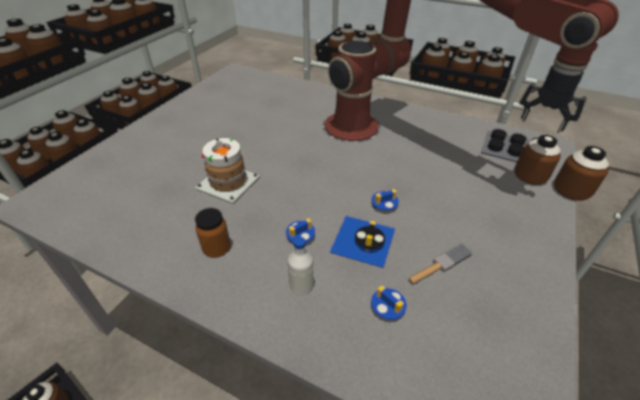

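The top view shows the black lid with yellow bar ends on the blue pad at (266,207). Blue look-alikes are at (228,149), (330,185) and (271,266). The canister neck is at (453,219), with green marks near (454,200) and (454,239). Only the lid at (266,207) is black and on the pad, so it is the one meant. Next I'll measure it and enlarge a crop to confirm.

Run:
```python
from h import *
p,d=np.load('top.npz').values(); P=pts('top',d); hsv=cv2.cvtColor(p,cv2.COLOR_RGB2HSV)
H,S,V=[hsv[...,i].astype(int) for i in range(3)]
def blobs(m,z,u0,u1,v0,v1,a=3):
    mm=np.zeros((400,640),np.uint8); mm[v0:v1,u0:u1]=m[v0:v1,u0:u1]
    n,l,s,c=cv2.connectedComponentsWithStats(mm)
    out=[]
    for i in range(1,n):
        if s[i,4]>=a:
            w=ray('top',*c[i],z); q=np.median(P[l==i],0); print(s[i,4],c[i].round(1),'ray',w.round(4),'depth',q.round(4)); out.append(w)
    return out
print('yellow');blobs((H>20)&(H<35)&(S>120)&(V>100),.0555,240,295,180,235)
print('green');blobs((H>45)&(H<85)&(S>100),.14,410,490,185,255)
print('orange');blobs((H>5)&(H<20)&(S>150)&(V>180),.125,430,490,195,245)
print('white');
m=(P[...,2]>.133)&(P[...,2]<.147); m[:,:415]=0;m[:,485:]=0;m[:190]=0;m[250:]=0
w=((S<50)&(V>140)&m).astype(np.uint8)
c,_=cv2.findContours(cv2.morphologyEx(m.astype(np.uint8),2,np.ones((2,2))),0,1); c=max(c,key=cv2.contourArea); e=cv2.fitEllipse(c); print('neck',e,ray('top',*e[0],.14))
q=P[m]; cc=[cv2.minEnclosingCircle(q[:,:2].astype(np.float32))]; print(cc, np.median(q[:,2]))
print('black');blobs((V<50)&m,.14,410,490,185,255,2)
print('red');blobs(((H<5)|(H>172))&(S>150),.128,410,490,185,255,2)
a=cv2.resize(p[180:236,238:302],None,fx=6,fy=6,interpolation=2);b=cv2.resize(p[190:246,416:480],None,fx=6,fy=6,interpolation=2)
cv2.imwrite('pics/crop1.png',np.hstack([a,b])[...,::-1])
```

```text
yellow
23 [261.9 196.5] ray [0.5751 0.2897 0.0555] depth [0.5754 0.2897 0.0539]
23 [265.6 215.6] ray [0.5219 0.2786 0.0555] depth [0.5212 0.2781 0.055 ]
green
12 [454.  199.5] ray [ 0.5638 -0.2229  0.14  ] depth [ 0.5637 -0.2223  0.1411]
19 [453.6 238.1] ray [ 0.4637 -0.2204  0.14  ] depth [ 0.4639 -0.2221  0.1386]
orange
353 [452.6 218.7] ray [ 0.5141 -0.2228  0.125 ] depth [ 0.5135 -0.2245  0.1176]
white
neck ((454.7869567871094, 219.5728759765625), (41.50112533569336, 42.37909698486328), 118.38992309570312) [ 0.51160326 -0.22420296  0.14      ]
[((0.517193078994751, -0.2238546758890152), 0.05884089320898056)] 0.13954215310892953
black
8 [438.4 206.2] ray [ 0.546  -0.1821  0.14  ] depth [ 0.5467 -0.1821  0.1381]
7 [469. 231.] ray [ 0.4822 -0.2606  0.14  ] depth [ 0.4822 -0.2607  0.1397]
red
6 [467.  200.8] ray [ 0.5611 -0.2604  0.128 ] depth [ 0.5605 -0.2595  0.131 ]
```

View pics/crop1.png

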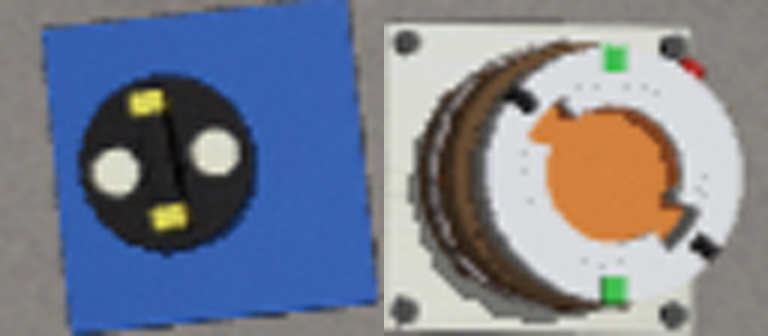

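The crop confirms the black lid, with its bar running (262,196)–(266,216). On the neck, the green marks are at top and bottom, the black marks (slots) at upper left and lower right, and the red catch at upper right. The canister centre is about (0.514,-0.222) with a yaw of about -1°. The lid centre is (0.5485,0.284) with its bar at 11.8°.

Emit:
{"op": "jog_arm", "data": {
  "steps": [
    {"delta_rot": [0,0,0],"linear": [-0.042,-0.02,0.008],"grip": 0.06},
    {"delta_rot": [0,0,0],"linear": [-0.042,-0.02,0.008],"grip": 0.06},
    {"delta_rot": [0,0,0],"linear": [-0.042,-0.02,0.008],"grip": 0.06},
    {"delta_rot": [0,0,0],"linear": [-0.042,-0.02,0.008],"grip": 0.06},
    {"delta_rot": [0,0,0],"linear": [-0.042,-0.02,0.008],"grip": 0.06},
    {"delta_rot": [0,0,0],"linear": [-0.042,-0.02,0.008],"grip": 0.06},
    {"delta_rot": [0,0,0],"linear": [-0.042,-0.02,0.008],"grip": 0.06},
    {"delta_rot": [0,0,-8.2],"linear": [0,0,0],"grip": 0.06},
    {"delta_rot": [0,0,-8.2],"linear": [0,0,0],"grip": 0.06},
    {"delta_rot": [0,0,-8.1],"linear": [0,0,0],"grip": 0.06}
  ]
}}

```text
t: 1.1
tool_pos: [0.3937, 0.4076, 0.1745]
tool_rot: [0.33, -3.123, 0.001]
contact_force: [0.7, 0.3, 0.7]
opening: 0.0596
grip_force: 0.0
```

```bash
cat >> h.py <<'E'
from scipy.spatial.transform import Rotation as Ro
def tell(x,y,z,yaw=None):
    o=ctrl.get_obs(); R=Ro.from_rotvec(o['tool_rot']).as_matrix()
    a=np.degrees(np.arctan2(R[1,0],R[0,0])); 
    print('t',round(o['t'],2),'pos',o['tool_pos'].round(4),'yaw',a.round(2),'tilt',R[:,2].round(4),'q6',o['q'][5].round(2),'op',round(o['opening'],4),'gf',round(o['grip_force'],1),'F',np.round(o['contact_force'],1),'T',np.round(o['wrist_torque'],2))
    print('tool delta',(R.T@(np.array([x,y,z])-o['tool_pos'])).round(4), 'rz', None if yaw is None else round(-((yaw-a+180)%360-180),2))
E
python3 -c "
from h import *
tell(.5485,.2842,.031,191.8)"
```

```text
t 1.1 pos [0.3937 0.4076 0.1745] yaw -167.95 tilt [-1.1e-03 -8.0e-04 -1.0e+00] q6 -1.11 op 0.0596 gf 0.0 F [0.7 0.3 0.7] T [-0.02 -0.06  0.05]
tool delta [-0.1258 -0.153   0.1435] rz 0.25
```

Emit:
{"op": "jog_arm", "data": {
  "steps": [
    {"delta_rot": [0,0,0.2],"linear": [-0.0252,-0.0306,0.01],"grip": 0.06},
    {"delta_rot": [0,0,0],"linear": [-0.0252,-0.0306,0.01],"grip": 0.06},
    {"delta_rot": [0,0,0],"linear": [-0.0252,-0.0306,0.01],"grip": 0.06},
    {"delta_rot": [0,0,0],"linear": [-0.0252,-0.0306,0.01],"grip": 0.06},
    {"delta_rot": [0,0,0],"linear": [-0.025,-0.0306,0.01],"grip": 0.06},
    {"delta_rot": [0,0,0],"linear": [0,0,0],"grip": 0.06},
    {"delta_rot": [0,0,0],"linear": [0,0,0.02],"grip": 0.06}
  ]
}}

```text
t: 1.8
tool_pos: [0.5499, 0.2839, 0.1075]
tool_rot: [-0.313, 3.122, 0.002]
contact_force: [0.8, 0.1, 1.5]
opening: 0.0598
grip_force: 0.0
```

Run:
```python
from h import *
p,d=grab('scene'); tell(.5485,.2842,.031,191.8)
cv2.imwrite('pics/s1.png',cv2.resize(p[120:290,280:480],None,fx=3,fy=3,interpolation=2)[...,::-1])
```

```text
t 1.85 pos [0.5463 0.2832 0.102 ] yaw -168.48 tilt [-0.0036 -0.001  -1.    ] q6 -1.41 op 0.0598 gf 0.0 F [-1.9 -1.6 -3.1] T [-0.    0.05  0.02]
tool delta [-0.0026  0.0006  0.071 ] rz -0.28
```

View pics/s1.png

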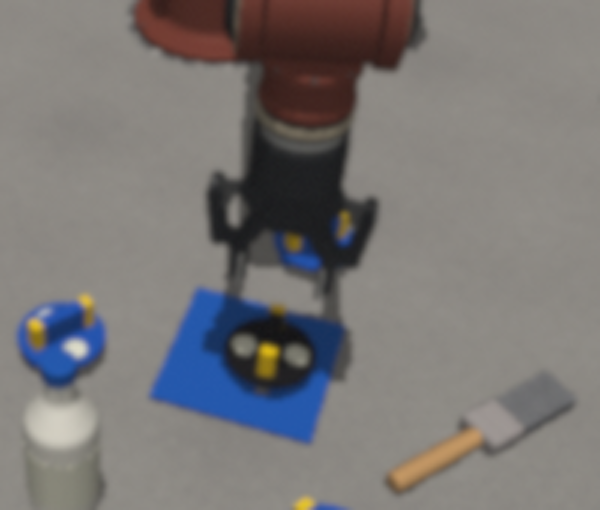

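The fingers at (235,285) and (335,300) straddle the black lid's bar, which has its yellow ends at (278,312) and (267,360). Descending.

Emit:
{"op": "jog_arm", "data": {
  "steps": [
    {"delta_rot": [0,0,0],"linear": [0,0,0.02],"grip": 0.06},
    {"delta_rot": [0,0,0],"linear": [0,0,0.02],"grip": 0.06},
    {"delta_rot": [0,0,0],"linear": [0,0,0.015],"grip": 0.06},
    {"delta_rot": [0,0,0],"linear": [0,0,0],"grip": 0.06},
    {"delta_rot": [0,0,0],"linear": [0,0,0],"grip": 0.06}
  ]
}}

```text
t: 2.35
tool_pos: [0.5472, 0.2842, 0.0504]
tool_rot: [0.318, -3.125, 0.0]
contact_force: [0.0, 0.8, 0.3]
opening: 0.06
grip_force: 0.0
```

```bash
python3 -c "
from h import *
tell(.5485,.2842,.031,191.8)"
```

```text
t 2.35 pos [0.5472 0.2842 0.0504] yaw -168.38 tilt [-5.e-04 -1.e-04 -1.e+00] q6 -1.42 op 0.06 gf 0.0 F [0.  0.8 0.3] T [-0.05 -0.01 -0.04]
tool delta [-0.0013 -0.0003  0.0194] rz -0.18
```

Emit:
{"op": "jog_arm", "data": {
  "steps": [
    {"delta_rot": [0,0,0],"linear": [-0.001,0,0.012],"grip": 0.06},
    {"delta_rot": [0,0,0],"linear": [0,0,0.007],"grip": 0.06},
    {"delta_rot": [0,0,0],"linear": [0,0,0],"grip": 0.06},
    {"delta_rot": [0,0,0],"linear": [0,0,0],"grip": 0.0},
    {"delta_rot": [0,0,0],"linear": [0,0,0],"grip": 0.0},
    {"delta_rot": [0,0,0],"linear": [0,0,0],"grip": 0.0},
    {"delta_rot": [0,0,0],"linear": [0,0,0],"grip": 0.0},
    {"delta_rot": [0,0,0],"linear": [0,0,0],"grip": 0.0},
    {"delta_rot": [0,0,0],"linear": [0,0,0],"grip": 0.0}
  ],
  "newtons": 60
}}

```text
t: 3.25
tool_pos: [0.549, 0.2842, 0.0319]
tool_rot: [-0.317, 3.124, 0.0]
contact_force: [0.1, -0.2, 3.3]
opening: 0.0128
grip_force: 60.3
```

```bash
python3 -c "
from h import *
tell(.514,-.222,.231,230.6)"
```

```text
t 3.25 pos [0.549  0.2842 0.0319] yaw -168.41 tilt [ 1.1e-03  3.0e-04 -1.0e+00] q6 -1.42 op 0.0128 gf 60.3 F [ 0.1 -0.2  3.3] T [ 0.03 -0.02  0.03]
tool delta [ 0.1358 -0.4889 -0.1993] rz -39.01
```

Emit:
{"op": "jog_arm", "data": {
  "steps": [
    {"delta_rot": [0,0,0],"linear": [0,0,-0.02],"grip": 0.0},
    {"delta_rot": [0,0,0],"linear": [0,0,-0.035],"grip": 0.0},
    {"delta_rot": [0,0,0],"linear": [0,0,-0.04],"grip": 0.0},
    {"delta_rot": [0,0,0],"linear": [0,0,-0.04],"grip": 0.0},
    {"delta_rot": [0,0,0],"linear": [0,0,-0.035],"grip": 0.0},
    {"delta_rot": [0,0,0],"linear": [0.013,-0.047,0],"grip": 0.0},
    {"delta_rot": [0,0,0],"linear": [0.013,-0.047,0],"grip": 0.0},
    {"delta_rot": [0,0,0],"linear": [0.013,-0.047,0],"grip": 0.0},
    {"delta_rot": [0,0,0],"linear": [0.013,-0.047,0],"grip": 0.0},
    {"delta_rot": [0,0,0],"linear": [0.013,-0.047,0],"grip": 0.0}
  ]
}}

```text
t: 4.25
tool_pos: [0.531, 0.0393, 0.2005]
tool_rot: [0.318, -3.124, -0.0]
contact_force: [0.5, -0.2, -1.8]
opening: 0.0129
grip_force: 59.8
```

```bash
python3 -c "
from h import *
tell(.514,-.222,.2,230.6)"
```

```text
t 4.25 pos [0.531  0.0393 0.2005] yaw -168.38 tilt [-1.1e-03  1.0e-04 -1.0e+00] q6 -1.84 op 0.0129 gf 59.8 F [ 0.5 -0.2 -1.8] T [-0.06 -0.06  0.01]
tool delta [ 0.0693 -0.2525  0.0005] rz -38.98
```

Emit:
{"op": "jog_arm", "data": {
  "steps": [
    {"delta_rot": [0,0,0],"linear": [0.014,-0.047,0],"grip": 0.0},
    {"delta_rot": [0,0,0],"linear": [0.014,-0.047,0],"grip": 0.0},
    {"delta_rot": [0,0,0],"linear": [0.014,-0.047,0],"grip": 0.0},
    {"delta_rot": [0,0,0],"linear": [0.014,-0.047,0],"grip": 0.0},
    {"delta_rot": [0,0,0],"linear": [0.013,-0.047,0],"grip": 0.0},
    {"delta_rot": [0,0,-8],"linear": [0,-0.0175,0],"grip": 0.0},
    {"delta_rot": [0,0,-8],"linear": [0,0,0],"grip": 0.0},
    {"delta_rot": [0,0,-8],"linear": [0,0,0],"grip": 0.0},
    {"delta_rot": [0,0,-8],"linear": [0,0,0],"grip": 0.0},
    {"delta_rot": [0,0,-7],"linear": [0,0,0],"grip": 0.0}
  ]
}}

```text
t: 5.25
tool_pos: [0.5146, -0.2201, 0.2002]
tool_rot: [1.349, -2.836, -0.003]
contact_force: [0.0, -0.4, -0.5]
opening: 0.0128
grip_force: 59.8
```

Run:
```python
from h import *
p,d=grab('top'); tell(.514,-.222,.17,230.6)
p2,d=grab('scene')
a=cv2.resize(p[170:270,400:520],None,fx=4,fy=4,interpolation=2);b=cv2.resize(p2[90:215,150:300],(480,400),interpolation=2)
cv2.imwrite('pics/s2.png',cv2.resize(np.hstack([a,b]),(800,334))[...,::-1])
```

```text
t 5.3 pos [ 0.5146 -0.2201  0.2002] yaw -128.95 tilt [-0.0016  0.0011 -1.    ] q6 -3.0 op 0.013 gf 59.8 F [-0.4 -0.1 -1.1] T [-0.02  0.01  0.01]
tool delta [ 0.0019 -0.0008  0.0302] rz 0.45
```

View pics/s2.png

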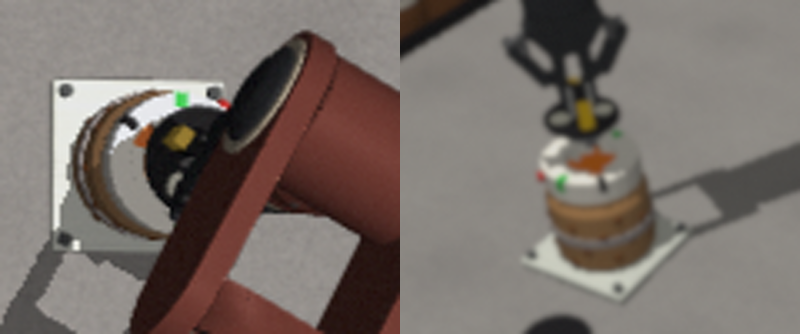

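The lid hangs level over the mouth. In the top crop, its yellow end at (181,138) points to the black mark at (130,122), parallax aside. Now I'll check the in-hand offset from that yellow end.

Run:
```python
from h import *
p,d=np.load('top.npz').values(); P=pts('top',d); h=cv2.cvtColor(p,cv2.COLOR_RGB2HSV).astype(int)
m=(h[...,0]>18)&(h[...,0]<35)&(h[...,1]>120)&(h[...,2]>80); m[:,:430]=0;m[:,475:]=0;m[:190]=0;m[230:]=0
m=m&(P[...,2]>.17)
q=P[m]; print(len(q),np.median(q,0))
v,u=np.nonzero(m)
W=np.array([ray('top',a,b,.2238) for a,b in zip(u,v)])
tell(.514,-.222,.17,230.6)
o=ctrl.get_obs()['tool_pos']; a=np.radians(51.05)
for X in (W,q):
    s=(X-o)[:,:2]@[np.cos(a),np.sin(a)]; e=(X-o)[:,:2]@[-np.sin(a),np.cos(a)]; print(s.min(),s.max(),np.median(s),e.min(),e.max(),np.median(e))
```

```text
38 [ 0.53111214 -0.19876923  0.2229149 ]
t 5.35 pos [ 0.5147 -0.22    0.2003] yaw -129.43 tilt [-0.0014  0.001  -1.    ] q6 -2.99 op 0.0128 gf 59.8 F [ 0.1  0.8 -1.4] T [-0.01 -0.03  0.01]
tool delta [ 0.0019 -0.0008  0.0303] rz -0.03
0.020656031720475726 0.03444663088202538 0.027918892218886167 -0.007793685984488235 0.009282293085895192 0.0007470121377185254
0.019831702713370918 0.031170415936574845 0.027505112787637575 -0.00792010172317312 0.005890885594884595 0.0001861426258465296
```

Emit:
{"op": "jog_arm", "data": {
  "steps": [
    {"delta_rot": [0,0,0],"linear": [0.0018,-0.0008,0.01],"grip": 0.0},
    {"delta_rot": [0,0,0],"linear": [0,0,0.012],"grip": 0.0},
    {"delta_rot": [0,0,0],"linear": [0,0,0.008],"grip": 0.0},
    {"delta_rot": [0,0,0],"linear": [0,0,0],"grip": 0.0},
    {"delta_rot": [0,0,0],"linear": [0,0,0],"grip": 0.0}
  ]
}}

```text
t: 5.85
tool_pos: [0.5144, -0.2221, 0.1706]
tool_rot: [1.342, -2.84, -0.002]
contact_force: [0.4, -0.3, -1.5]
opening: 0.0135
grip_force: 59.9
```

Run:
```python
from h import *
tell(.514,-.222,.1504,230.6)
```

```text
t 5.85 pos [ 0.5144 -0.2221  0.1706] yaw -129.43 tilt [-1.e-03  6.e-04 -1.e+00] q6 -2.99 op 0.0135 gf 59.9 F [ 0.4 -0.3 -1.5] T [-0.04  0.05  0.  ]
tool delta [0.0002 0.0003 0.0202] rz -0.03
```

Emit:
{"op": "jog_arm", "data": {
  "steps": [
    {"delta_rot": [0,0,0],"linear": [0,0,0.004],"grip": 0.0},
    {"delta_rot": [0,0,0],"linear": [0,0,0.004],"grip": 0.0},
    {"delta_rot": [0,0,0],"linear": [0,0,0.002],"grip": 0.0},
    {"delta_rot": [0,0,0],"linear": [0,0,0],"grip": 0.0}
  ]
}}

```text
t: 6.25
tool_pos: [0.5145, -0.2221, 0.1609]
tool_rot: [1.342, -2.84, -0.001]
contact_force: [-0.1, -0.5, -2.3]
opening: 0.0128
grip_force: 59.9
```

Emit:
{"op": "jog_arm", "data": {
  "steps": [
    {"delta_rot": [0,0,0],"linear": [0,0,0.003],"grip": 0.0},
    {"delta_rot": [0,0,0],"linear": [0,0,0.003],"grip": 0.0},
    {"delta_rot": [0,0,0],"linear": [0,0,0.002],"grip": 0.0},
    {"delta_rot": [0,0,0],"linear": [0,0,0.001],"grip": 0.0},
    {"delta_rot": [0,0,0],"linear": [0,0,0.001],"grip": 0.0},
    {"delta_rot": [0,0,0],"linear": [0,0,0],"grip": 0.0}
  ]
}}

```text
t: 6.85
tool_pos: [0.5146, -0.2222, 0.1511]
tool_rot: [1.342, -2.84, -0.0]
contact_force: [-1.1, 0.2, -1.8]
opening: 0.0128
grip_force: 59.9
```

Emit:
{"op": "jog_arm", "data": {
  "steps": [
    {"delta_rot": [0,0,0],"linear": [0,0,0.0005],"grip": 0.0},
    {"delta_rot": [0,0,0],"linear": [0,0,0.0005],"grip": 0.0},
    {"delta_rot": [0,0,0],"linear": [0,0,0.0005],"grip": 0.0},
    {"delta_rot": [0,0,0],"linear": [0,0,0],"grip": 0.0}
  ]
}}

```text
t: 7.25
tool_pos: [0.5148, -0.2223, 0.1504]
tool_rot: [-1.342, 2.84, -0.0]
contact_force: [-1.9, 0.9, 1.9]
opening: 0.0129
grip_force: 60.3
```

Emit:
{"op": "jog_arm", "data": {
  "steps": [
    {"delta_rot": [0,0,5],"linear": [0,0,0],"grip": 0.0},
    {"delta_rot": [0,0,5],"linear": [0,0,0],"grip": 0.0},
    {"delta_rot": [0,0,5],"linear": [0,0,0],"grip": 0.0},
    {"delta_rot": [0,0,5],"linear": [0,0,0],"grip": 0.0},
    {"delta_rot": [0,0,0],"linear": [0,0,0],"grip": 0.0}
  ]
}}

```text
t: 7.75
tool_pos: [0.5148, -0.2221, 0.1504]
tool_rot: [-0.829, 3.03, 0.0]
contact_force: [-2.1, 2.0, 3.1]
opening: 0.013
grip_force: 60.5
```

Run:
```python
from h import *
tell(.514,-.222,.1504,179)
```

```text
t 7.75 pos [ 0.5148 -0.2221  0.1504] yaw -149.4 tilt [ 1.e-04  2.e-04 -1.e+00] q6 -2.65 op 0.013 gf 60.5 F [-2.1  2.   3.1] T [ 0.35  0.37 -0.08]
tool delta [ 0.0006  0.0005 -0.    ] rz 31.6
```

Emit:
{"op": "jog_arm", "data": {
  "steps": [
    {"delta_rot": [0,0,5],"linear": [0,0,0],"grip": 0.0},
    {"delta_rot": [0,0,5],"linear": [0,0,0],"grip": 0.0},
    {"delta_rot": [0,0,5],"linear": [0,0,0],"grip": 0.0},
    {"delta_rot": [0,0,5],"linear": [0,0,0],"grip": 0.0},
    {"delta_rot": [0,0,5],"linear": [0,0,0],"grip": 0.0},
    {"delta_rot": [0,0,4],"linear": [0,0,0],"grip": 0.0},
    {"delta_rot": [0,0,2.5],"linear": [0,0,0],"grip": 0.0},
    {"delta_rot": [0,0,0],"linear": [0,0,0],"grip": 0.0},
    {"delta_rot": [0,0,0],"linear": [0,0,0],"grip": 0.0}
  ]
}}

```text
t: 8.65
tool_pos: [0.515, -0.2228, 0.1504]
tool_rot: [0.022, 3.141, -0.002]
contact_force: [-1.8, -1.2, 2.9]
opening: 0.0128
grip_force: 60.5
```

Run:
```python
from h import *
p,d=grab('top'); p2,d2=grab('scene'); tell(.514,-.222,.1504,179)
a=cv2.resize(p[170:270,400:520],None,fx=4,fy=4,interpolation=2);b=cv2.resize(p2[90:215,150:300],(480,400),interpolation=2)
cv2.imwrite('pics/s3.png',cv2.resize(np.hstack([a,b]),(800,334))[...,::-1])
for n,i in(('top',p),('scene',p2)):
    h=cv2.cvtColor(i,cv2.COLOR_RGB2HSV).astype(int)
    for nm,m,z in(('yel',(h[...,0]>18)&(h[...,0]<35)&(h[...,1]>120)&(h[...,2]>80),.174),('grn',(h[...,0]>45)&(h[...,0]<85)&(h[...,1]>100),.14)):
        k,l,s,c=cv2.connectedComponentsWithStats(m.astype(np.uint8))
        for j in range(1,k):
            w=ray(n,*c[j],z)
            if s[j,4]>3 and np.hypot(w[0]-.514,w[1]+.222)<.08: print(n,nm,s[j,4],c[j].round(1),w.round(4))
```

```text
t 8.75 pos [ 0.515  -0.2228  0.1504] yaw 179.16 tilt [ 8.0e-04 -1.2e-03 -1.0e+00] q6 -2.1 op 0.0128 gf 60.6 F [-1.3 -1.5  3.6] T [-0.1   0.22  0.06]
tool delta [0.001  0.0008 0.    ] rz 0.16
top yel 20 [455.3 207.4] [ 0.5418 -0.2161  0.174 ]
top grn 12 [454.  199.5] [ 0.5638 -0.2229  0.14  ]
scene yel 9 [227. 139.] [ 0.5053 -0.1992  0.174 ]
scene yel 66 [213.9 146.9] [ 0.556  -0.2081  0.174 ]
scene grn 7 [209.9 157.6] [ 0.5685 -0.2209  0.14  ]
```

View pics/s3.png

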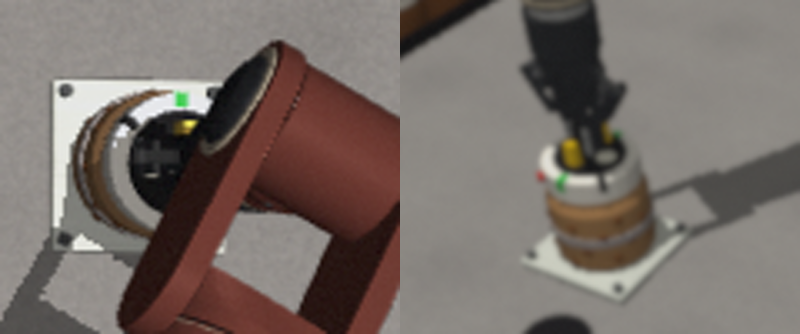

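In the top crop, the yellow end at (187,127) is below the green mark at (181,99). In the scene crop, the bar end at (571,152) faces the green mark at (561,183), short of the red catch at (540,177). The wrist hides part of the bar, so I'll check its angle with depth points.

Run:
```python
from h import *
o=ctrl.get_obs()['tool_pos']
for n in('top','scene'):
    p,d=np.load(n+'.npz').values(); P=pts(n,d); h=cv2.cvtColor(p,cv2.COLOR_RGB2HSV).astype(int)
    m=(h[...,0]>18)&(h[...,0]<35)&(h[...,1]>100)&(h[...,2]>60)&(np.hypot(P[...,0]-.514,P[...,1]+.222)<.045)&(P[...,2]>.146)
    q=P[m]; print(n,len(q)); 
    for lo,hi,s in((.166,.182,'top'),(.146,.166,'low')):
        for a,b in((.53,.56),(.47,.5)):
            r=q[(q[:,2]>lo)&(q[:,2]<hi)&(q[:,0]>a)&(q[:,0]<b)]
            if len(r)>2: print(s,len(r),np.percentile(r,[10,50,90],axis=0).round(4).tolist())
```

```text
top 23
top 13 [[0.5383, -0.222, 0.171], [0.5428, -0.218, 0.1738], [0.5453, -0.2155, 0.1758]]
low 10 [[0.5384, -0.2162, 0.1469], [0.5421, -0.2156, 0.1586], [0.5458, -0.2149, 0.1631]]
scene 93
top 26 [[0.5334, -0.2263, 0.1681], [0.5408, -0.2198, 0.1715], [0.5445, -0.2165, 0.175]]
low 48 [[0.5334, -0.2305, 0.1469], [0.5436, -0.2181, 0.1555], [0.5458, -0.2154, 0.1633]]
low 16 [[0.482, -0.2184, 0.1473], [0.4856, -0.2167, 0.1536], [0.4908, -0.2144, 0.1609]]
```

```bash
python3 -c "
from h import *
tell(.514,-.222,.1504,179)
print(ctrl.finish_job())"
```

```text
t 8.75 pos [ 0.515  -0.2228  0.1504] yaw 179.16 tilt [ 8.0e-04 -1.2e-03 -1.0e+00] q6 -2.1 op 0.0128 gf 60.6 F [-1.3 -1.5  3.6] T [-0.1   0.22  0.06]
tool delta [0.001  0.0008 0.    ] rz 0.16
the job is handed in; nothing more can be done
None
```

I seated the lid, twisted it clockwise so its bar points at the green vent marks (within about 1° by camera), short of the red catch, and handed the job in at 8.75 s with the gripper still holding the bar; no verdict came back.

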